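# Put the slicer's blade inserts back in their storage tray

### The job

Put the two loose vegetable-slicer inserts away, each in the empty bay of the grey storage tray that fits it, blade side up: tuck the tongue under the fixed lip at the bay's end, then press the other end down until the sprung catch snaps over it, so that both lie flat on the bay floor. Leave the lemon, the salt shaker, the small cup and the teaspoon where they are.

Things in the scene. Friction and masses are not known exactly. Their poses are not given: they have to be found in the camera images.
- tray: Grey plastic tray, fixed, 184 (x) x 139 (y) mm, walls 13 mm high, bay floors 6 mm above its underside (the worktop). Origin: centre of its underside. A bay's closed end has a lip 3 mm thick, 44 wide, overhanging it by 5 mm, underside 5.5 mm above the floor; the other end has a catch. Bays are 1.5 mm longer than insert and tongue. The +y near bay holds a fixed grating insert, seated.
- julienne_bay (a point): Point on the julienne bay's floor where that insert's origin rests when home, tongue toward the tray's +x; axes are the tray's. The bay runs along x, 62 mm wide; closed end wall 54.7 mm from here toward +x, catch's upright face 46.8 mm toward -x.
- slicing_bay (a point): Point on the slicing bay's floor where that insert's origin rests when home, tongue toward the tray's +y; axes are the tray's. The bay runs along y on the tray's +x side, 64 mm wide; closed end wall 66.7 mm from here toward +y, catch's upright face 58.8 mm toward -y.
- julienne_insert: White frame, plate 92 x 58 x 6 mm, shorter of the two, nine upright steel teeth by its blade. Tongue 8 mm long, 34 wide, 3 thick, level with the underside, at the +x end. Upright grip at the middle: 12 mm thick (y), 30 long (x), top 24 mm above the underside. Flat thumb pad from there to the -x end. 70 g +-30%. Origin: centre of the plate's underside (no tongue); z up on the blade side.
- slicing_insert: White frame, plate 116 x 60 x 6 mm, longer of the two, one plain straight blade, no teeth. Tongue 8 mm long, 34 wide, 3 thick, level with the underside, at the +x end. Upright grip at the middle: 12 mm thick (y), 30 long (x), top 24 mm above the underside. Flat thumb pad from there to the -x end. 85 g +-30%. Origin: centre of the plate's underside (no tongue); z up on the blade side.
- julienne_tongue (a point): Middle of the lower front edge of the julienne insert's tongue, 54 mm from its origin along x.
- slicing_tongue (a point): Middle of the lower front edge of the slicing insert's tongue, 66 mm from its origin along x.
- julienne_catch (a joint): Sprung catch at the -x end of the julienne bay, rad: 0 = shut, grows as it is pushed outward, to 0.45. Nose 22 mm wide, reaching 3.5 mm over the bay, 7.5 to 12.5 mm above its floor, top sloping; the catch stands 14 mm above the floor. An insert's end pressed down on it pushes it aside at about 6 to 15 N (0.3 rad); it then springs back over it. It can bind halfway: press on.
- slicing_catch (a joint): The same catch at the -y end of the slicing bay, rad: 0 = sprung shut, grows outward.
- lemon: Lemon, 72 x 57 x 58 mm, a bystander. Origin at its underside.
- salt_shaker: Glass salt shaker with a domed grey top, 44 mm wide and 90 mm high, a bystander. Origin at its underside.
- small_cup: Small cream cup standing upside down, 63 mm wide and 51 mm high, a bystander. Origin at its underside.
- spoon_a: Teaspoon with a red handle, 132 mm long, lying flat, a bystander. Origin at the middle of its underside.

How it is judged:
By the outcome, as a careful person would: the job done as asked, in the order asked, and still so for the second after the job is handed in, with the robot touching nothing.
It also fails if it takes over 61 s, if anything falls off the work surface, if the arm or the gripper's body presses on something with over 40 N, if the wrist force passes 120 N, or if a joint passes its speed limit or range.

### The arm

A 6-joint arm with a two-finger parallel gripper is mounted at the origin on a cart in front of the work surface, level with it; the furniture and walls round the work are solid. World frame = base frame: x ahead of the robot, y to its left, z up, the work surface at z = 0. Lengths are in m, angles in rad, forces in N, time in s.
With the tool pointing down it reaches from about 0.375 to 0.9 m from the base axis. Payload 3.1 kg.
Tool frame: the origin (TCP) lies midway between the tips of the shut fingers; the grasp point (between the pads) lies 19 mm behind it; z points along the fingers, y is the line along which they close (so a half turn about z gives the same grasp; the last joint's range is limited). The gripper opens to 85 mm and grips with 20 to 120 N. Pads are 22 mm wide; open, the fingers measure 114 mm over their backs; the gripper's body (76 mm by 85 mm) begins 54 mm behind the grasp point. The pads swing forward as they close: fully open they stand 13 mm farther back than shut.
Start: joints at [-1.347, 0.527, 1.433, -0, 1.181, -0.178], TCP at [0.245, -0.575, 0.231] pointing down, gripper open.
Joint ranges: [-3.08, 3.08], [-0.75, 2.2], [0.22, 2.44], [-1.43, 4.57], [0, 2.65], [-2.85, 2.85]. Speed limits (rad/s): [2.79, 2.79, 3.14, 3.14, 3.14, 3.14].

### API

Orientations are given as a unit quaternion [x, y, z, w].
In Python, from station import manip gives the robot as it stands.
- The arm moves only by the tool drive_tool, never from a script. Its argument "motion" is a list that holds one entry, the list of rows, each a list of 5 numbers: the finger opening in mm, from 0 to 85.4, then the shift along the tool's x, y, z in units of 30 mm (1.0 is 30 mm), then the turn about the tool's z in units of 8 degrees (1.0 is 8 degrees). In form: [[[fingers, x, y, z, yaw], ...]]. A call has 1 to 10 rows; each row is the pose to reach, as a shift and turn from the pose commanded when the call began, along the tool's axes at that moment; what a row does not reach only later rows make up. A row lasts 1/10 s, in which the tool goes at most 50 mm and 8.59 degrees, less where a joint would pass 70% of its speed; a pose out of reach is approached as far as the arm can. A call with a gripper value outside its range is refused whole. The fingers move at their own pace and stop on an object; "squeeze" is the grip in N (left out, the last holds). Time passes only in rows, so rows that repeat a pose let the fingers close. It gives the time, the measured TCP pose, the force, the opening and the grip force at its end, in the units of the state.
- manip.sense(): the state, without advancing time (a new reading comes with each control period).
- manip.snapshot(name): name is "side" or "top" or "wrist"; returns the picture (420x560x3 uint8, red, green, blue); there is no depth.
- manip.camera_model(name): a dict with "fov_y" (degrees; the focal length in pixels is half the picture's height over the tangent of half this angle, whatever the lens; pixels are square), "cx", "cy" (the principal point, pixels), "origin" and "orientation" of the camera in the world. Camera axes: x right, y up, looking along -z (the intrinsics and any distortion apply to the point x, -y, -z); pixel columns grow to the right and rows downward; lengths in m; the calibration is good to about 2 mm. A picture is of the moment at which its call begins: read the wrist's pose just before it. camera_model takes no time and is no camera call; for the wrist camera it gives the pose at the moment of the call.
- manip.sign_off(): hands the job in; it is judged then, once.
The state is a dict: "t": time; "q": joint angles; "qd": joint speeds; "tau": joint torques, N m; "tcp_pos": TCP position; "tool_rot": TCP orientation; "force": force on the tool from outside, world axes, zero at the start; "ft_torque": the same for the moment, N m; "finger_gap": opening from 0.0 (shut) to 1.0 (fully open); "gripper_force": force on a finger pad.
Only numpy, scipy, OpenCV 4.12 (cv2) and the standard library are available. Lean on these libraries where they do the work, as an engineer would, in place of code of your own. Each camera call takes 0.05 s, during which the arm holds its last target. There are 200 camera calls.

## Working session

There is one attempt and no reset: what is moved stays moved. The work goes in short steps, Python scripts to look and compute and a tool call to move; the robot and the scene stay as the last step left them, time stands still between calls to the robot, and variables do not carry over. Pictures are saved under pics/ and viewed, at most 10 in all, crops included, and the job is handed in when it is done.

Besides the shell and the picture viewer there is one more tool, called after ">>>" as name([rows], argument=value, ...), one row to a line, values as JSON. drive_tool: Moves the arm, as the interface text tells. Its arguments: {"type":"object","properties":{"motion":{"type":"array","items":{"type":"array","items":{"type":"array","items":{"type":"number"}}}},"squeeze":{"type":"number"}},"required":["motion"]}

```bash
ls; mkdir -p pics; python3 - <<'E'
from station import manip
import cv2
for n in ("top","side"):
    im=manip.snapshot(n); cv2.imwrite(f"pics/{n}0.png",im[:,:,::-1]); print(n,manip.camera_model(n))
print(manip.camera_model("wrist")); print(manip.sense())
E
```

```text
pics
top {'fov_y': 46.0198508102833, 'cx': 282.6144693015525, 'cy': 214.43553853400329, 'origin': array([0.35392638, 0.0599463 , 1.03984523]), 'orientation': array([ 0.0627037 , -0.07033283, -0.69932986,  0.70856142])}
side {'fov_y': 53.31478642819991, 'cx': 290.2900630759674, 'cy': 210.14617049675024, 'origin': array([0.54311005, 0.72711033, 0.82044982]), 'orientation': array([ 0.00331462,  0.33953145,  0.94058788, -0.00136141])}
{'fov_y': 68.78209119148575, 'cx': 279.96294890664245, 'cy': 206.24397198551088, 'origin': array([ 0.32219028, -0.54100754,  0.37365324]), 'orientation': array([-0.13551672,  0.09072218, -0.54372534,  0.82326634])}
{'t': 0.1, 'q': array([-1.34652088e+00,  5.28387267e-01,  1.43376030e+00,  2.98660979e-05,
        1.18136769e+00, -1.78469302e-01]), 'qd': array([-0.00114426, -0.00087558, -0.00335004, -0.00224363, -0.00399621,
       -0.00149751]), 'tau': array([-9.05832603e-04, -4.43302810e+01, -1.78586769e+01, -3.47016467e-04,
        3.92229980e-03,  7.52026153e-06]), 'tcp_pos': array([ 0.24487682, -0.5743516 ,  0.23042722]), 'tool_rot': array([ 9.79793690e-01,  2.00008501e-01, -8.20889618e-06, -9.61362983e-04]), 'force': array([-0.19882229, -0.06748771,  0.10743708]), 'ft_torque': array([-0.02633364,  0.00162197, -0.02467954]), 'gripper_force': 0.0, 'finger_gap': 0.9993788058534024}
```

View pics/top0.png

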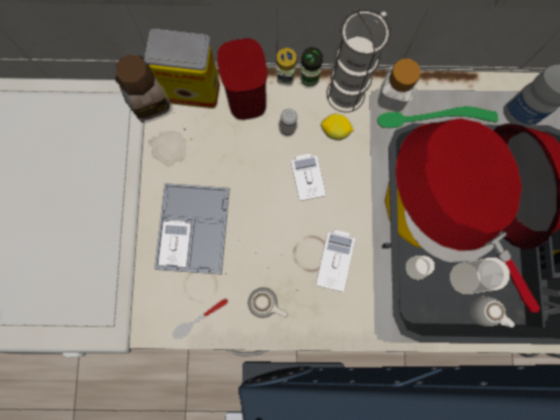

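View pics/side0.png

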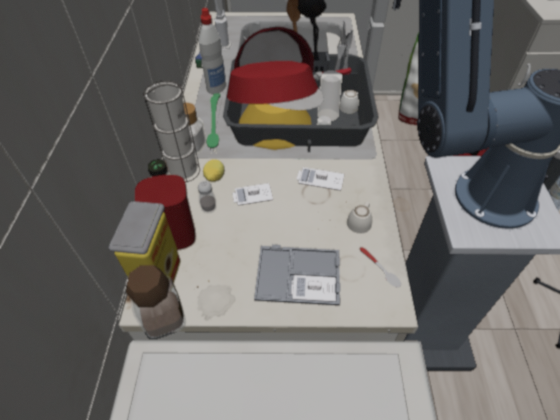

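The top view shows the tray at about (193,229), the julienne insert at (308,177) and the slicing insert at (336,261). I'll enlarge that region to pick corners.

```bash
python3 - <<'E'
import cv2,numpy as np
im=cv2.imread("pics/top0.png")
a=cv2.resize(im[175:285,145:240],None,fx=5,fy=5,interpolation=cv2.INTER_CUBIC)   # 475x550
b=cv2.resize(im[145:300,290:355],None,fx=3.54839,fy=3.54839,interpolation=cv2.INTER_CUBIC)
h=max(a.shape[0],b.shape[0]); pad=lambda x:cv2.copyMakeBorder(x,0,h-x.shape[0],0,0,cv2.BORDER_CONSTANT)
cv2.imwrite("pics/crop0.png",np.hstack([pad(a),pad(b)])); print(a.shape,b.shape)
# auto white frame rects
hsv=cv2.cvtColor(im,cv2.COLOR_BGR2HSV)
m=((hsv[...,2]>225)&(hsv[...,1]<20)).astype(np.uint8)
m=cv2.morphologyEx(m,cv2.MORPH_CLOSE,np.ones((9,9)))
n,l,s,c=cv2.connectedComponentsWithStats(m)
for i in range(1,n):
    if 300<s[i,4]<4000 : print(s[i],c[i],cv2.minAreaRect(np.argwhere(l==i)[:,::-1].astype(np.float32)))
E
```

```text
(550, 475, 3) (550, 231, 3)
```

View pics/crop0.png

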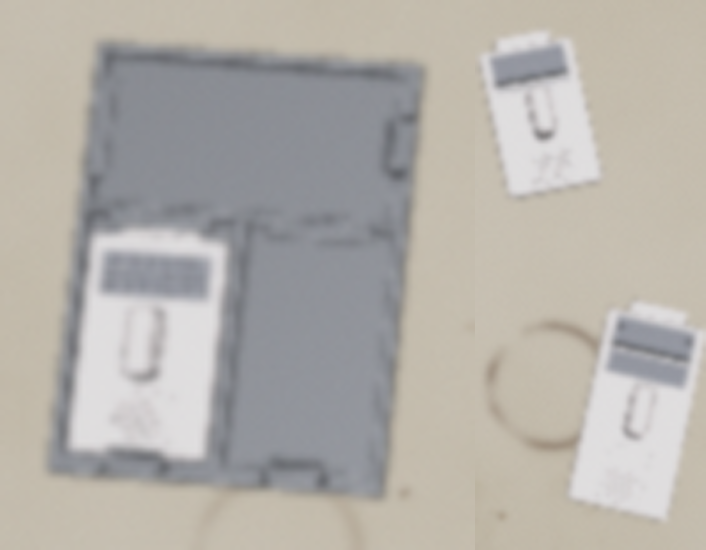

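The crop gives the tray rim corners, TL(100,42) TR(425,66) BL(50,472) BR(383,495), and the plate corners. The long bay is at the top with its catch on the right (-y). The julienne bay is bottom right with its catch at the bottom. Both tongues point up. Next I'll convert these to world poses.

```bash
cat > h.py <<'E'
import numpy as np, cv2
from scipy.spatial.transform import Rotation as R
from station import manip
def ray(cam,uv,z):
    f=210/np.tan(np.radians(cam['fov_y'])/2); uv=np.atleast_2d(uv).astype(float)
    d=np.c_[(uv[:,0]-cam['cx'])/f,-(uv[:,1]-cam['cy'])/f,-np.ones(len(uv))]
    d=R.from_quat(cam['orientation']).apply(d); o=cam['origin']
    return (o+d*((z-o[2])/d[:,2])[:,None])[:,:2]
def proj(cam,P):
    f=210/np.tan(np.radians(cam['fov_y'])/2)
    p=R.from_quat(cam['orientation']).inv().apply(np.asarray(P)-cam['origin'])
    return np.c_[cam['cx']-f*p[:,0]/p[:,2],cam['cy']+f*p[:,1]/p[:,2]]
def fit(model,pts):  # 2D rigid: returns x,y,yaw,resid
    mc,pc=model.mean(0),pts.mean(0); H=(model-mc).T@(pts-pc)
    a=np.arctan2(H[0,1]-H[1,0],H[0,0]+H[1,1]); c,s=np.cos(a),np.sin(a); Rm=np.array([[c,-s],[s,c]])
    t=pc-Rm@mc; return t,a,np.linalg.norm(pts-(model@Rm.T+t),axis=1)
def rect(L,W): return np.array([[L/2,W/2],[L/2,-W/2],[-L/2,W/2],[-L/2,-W/2]])/1000
def tool():
    s=manip.sense(); M=R.from_quat(s['tool_rot']).as_matrix(); return s['tcp_pos'],M,np.arctan2(M[1,0],M[0,0])
def wrap(a,p=2*np.pi): return (a+p/2)%p-p/2
def go(xyz,yaw=None):  # shift in move units from current pose; yaw=world heading of tool x (mod pi)
    p,M,a=tool(); d=M.T@(np.asarray(xyz)-p)/0.03
    print('shift',d.round(3),'yaw',None if yaw is None else (np.degrees(-wrap(yaw-a,np.pi))/8).round(3),'q6',manip.sense()['q'][5].round(3))
E
python3 - <<'E'
from h import *
c=manip.camera_model('top')
A=lambda p:np.array(p)/5+[145,175]
B=lambda p:(np.array(p)-[475,0])/3.54839+[290,145]
# cv2.resize centre shift
for n,p,z,m in [('tray',A([(100,42),(425,66),(50,472),(383,495)]),.013,rect(184,139)),
 ('jul',B([(482,53),(571,40),(512,196),(599,182)]),.006,rect(92,58)),
 ('sli',B([(611,310),(703,327),(570,497),(666,520)]),.006,rect(116,60))]:
    t,a,r=fit(m,ray(c,p-.4,z)); print(n,t.round(4),np.degrees(a).round(2),(r*1e3).round(1), np.hypot(*t))
print(ray(c,[(289,122),(337,126),(262,302),(200,318)],0.0).round(3))
E
```

```text
tray [0.5189 0.2386] -3.38 [0.3 0.6 0.6 0.9] 0.5711441769524805
jul [ 0.6329 -0.0043] 10.91 [1.  2.  2.7 2. ] 0.6328979575777073
sli [ 0.4538 -0.0619] -11.87 [2.8 2.1 1.5 1.4] 0.45798242312174176
[[ 0.761  0.038]
 [ 0.754 -0.068]
 [ 0.367  0.09 ]
 [ 0.333  0.217]]
```

```bash
python3 - <<'E'
from h import *
go([.454,-.062,.15],np.radians(-11.9))
E
```

```text
shift [ 13.106 -12.975   2.71 ] yaw 4.372 q6 -0.178
```

>>> drive_tool([
  [[85, 13.1, -13, 0, 4.37], [85, 13.1, -13, 0, 4.37], [85, 13.1, -13, 0, 4.37], [85, 13.1, -13, 0, 4.37], [85, 13.1, -13, 0, 4.37], [85, 13.1, -13, 0, 4.37], [85, 13.1, -13, 0, 4.37], [85, 13.1, -13, 0, 4.37], [85, 13.1, -13, 0, 4.37], [85, 13.1, -13, 0, 4.37]],
])

```text
t: 1.1
tcp_pos: [0.4335, -0.1103, 0.2312]
tool_rot: [0.995, -0.104, -0.0, -0.0]
force: [0.6, -0.4, 0.4]
finger_gap: 0.997
gripper_force: 0.0
```

```bash
python3 - <<'E'
from h import *
go([.454,-.062,.15],np.radians(-11.9))
E
```

```text
shift [ 0.337 -1.716  2.708] yaw -0.001 q6 1.279
```

>>> drive_tool([
  [[85, 0.34, -1.72, 2, 0], [85, 0.34, -1.72, 2.5, 0], [85, 0.34, -1.72, 2.5, 0], [85, 0.34, -1.72, 2.5, 0]],
])

```text
t: 1.5
tcp_pos: [0.4535, -0.0637, 0.1559]
tool_rot: [0.995, -0.103, -0.001, -0.0]
force: [-0.2, -0.6, 0.4]
finger_gap: 0.997
gripper_force: 0.0
```

```bash
python3 - <<'E'
from h import *
c=manip.camera_model('wrist'); im=manip.snapshot('wrist'); cv2.imwrite('pics/w1.png',im[:,:,::-1]); np.save('w1.npy',np.r_[c['origin'],c['orientation'],c['fov_y'],c['cx'],c['cy']])
print(c, tool()[0])
E
```

```text
{'fov_y': 68.78209119148575, 'cx': 279.96294890664245, 'cy': 206.24397198551088, 'origin': array([ 0.5359231 , -0.07969134,  0.29889806]), 'orientation': array([ 0.10357682, -0.12770022,  0.76536324, -0.62224079])} [ 0.45426445 -0.06454936  0.15685421]
```

View pics/w1.png

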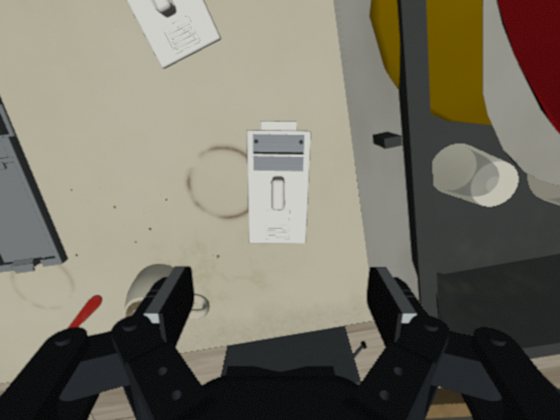

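The wrist view shows the slicing insert, with plate corners at about (247,130), (311,131), (249,242) and (306,243). I'll refine those.

```bash
cat >> h.py <<'E'
def corners(img,pts,w=4):
    g=cv2.cvtColor(img,cv2.COLOR_BGR2GRAY); p=np.array(pts,np.float32).reshape(-1,1,2)
    return cv2.cornerSubPix(g,p.copy(),(w,w),(-1,-1),(cv2.TERM_CRITERIA_EPS|cv2.TERM_CRITERIA_MAX_ITER,50,.01)).reshape(-1,2)
def cam(f):
    v=np.load(f); return dict(origin=v[:3],orientation=v[3:7],fov_y=v[7],cx=v[8],cy=v[9])
E
python3 - <<'E'
from h import *
c=cam('w1.npy'); k=corners(cv2.imread('pics/w1.png'),[(247,130),(311,131),(249,242),(306,243)]); print(k)
t,a,r=fit(rect(116,60),ray(c,k,.006)); print(t,np.degrees(a),r*1e3)
go([*t,.012],a)
E
```

```text
[[247.85689 130.58089]
 [309.32608 131.55217]
 [249.5584  242.11337]
 [304.29575 242.59293]]
[ 0.45464236 -0.06035445] -12.693820816464644 [1.71369769 1.60944401 1.37716134 1.6837705 ]
shift [-0.02  -0.142  4.828] yaw 0.102 q6 1.393
```

>>> drive_tool([
  [[50, -0.02, -0.14, 1.5, 0.1], [40, -0.02, -0.14, 3, 0.1], [40, -0.02, -0.14, 4.5, 0.1], [40, -0.02, -0.14, 4.87, 0.1], [40, -0.02, -0.14, 4.87, 0.1], [0, -0.02, -0.14, 4.87, 0.1], [0, -0.02, -0.14, 4.87, 0.1], [0, -0.02, -0.14, 4.87, 0.1], [0, -0.02, -0.14, 4.87, 0.1], [0, -0.02, -0.14, 4.87, 0.1]],
], squeeze=40)

```text
t: 2.55
tcp_pos: [0.4558, -0.0605, 0.0126]
tool_rot: [0.994, -0.11, 0.003, 0.001]
force: [-0.4, -1.9, 7.8]
finger_gap: 0.125
gripper_force: 40.6
```

>>> drive_tool([
  [[0, 0, 0, -1, 0], [0, 0, 0, -2.5, 0], [0, 0, 0, -4, 0], [0, 0, 0, -5, 0], [0, 0, 0, -5, 0]],
])

```text
t: 3.05
tcp_pos: [0.457, -0.0605, 0.1654]
tool_rot: [0.994, -0.11, 0.006, 0.002]
force: [0.5, 0.1, -0.9]
finger_gap: 0.123
gripper_force: 39.5
```

```bash
python3 - <<'E'
from h import *
print(manip.sense()['finger_gap'],manip.sense()['gripper_force'],manip.sense()['tcp_pos'],manip.sense()['force'])
go([.56,.08,.18],np.radians(86.6)) 
E
```

```text
0.12250908762937958 39.529107213020325 [ 0.45701225 -0.06051156  0.16544278] [ 0.49779509  0.11613    -0.89095899]
shift [ 2.33  -5.321 -0.467] yaw 10.094 q6 1.417
```

>>> drive_tool([
  [[0, 2.33, -5.32, -0.5, -12.4], [0, 2.33, -5.32, -0.5, -12.4], [0, 2.33, -5.32, -0.5, -12.4], [0, 2.33, -5.32, -0.5, -12.4], [0, 2.33, -5.32, -0.5, -12.4], [0, 2.33, -5.32, -0.5, -12.4], [0, 2.33, -5.32, -0.5, -12.4], [0, 2.33, -5.32, -0.5, -12.4], [0, 2.33, -5.32, -0.5, -12.4], [0, 2.33, -5.32, -0.5, -12.4]],
])

```text
t: 4.05
tcp_pos: [0.5564, 0.0809, 0.1747]
tool_rot: [0.801, 0.599, -0.001, -0.0]
force: [0.8, 1.0, -1.8]
finger_gap: 0.121
gripper_force: 39.6
```

```bash
python3 - <<'E'
from h import *
p,M,a=tool(); print(p,np.degrees(a),np.degrees(wrap(np.radians(86.6)-a)))
E
```

```text
[0.55637404 0.0808688  0.17465849] 73.62869500051579 12.971304999484193
```

>>> drive_tool([
  [[0, 0, 0, 0, -1], [0, 0, 0, 0, -1.62], [0, 0, 0, 0, -1.62], [0, 0, 0, 0, -1.62]],
])

```text
t: 4.45
tcp_pos: [0.5568, 0.0808, 0.1749]
tool_rot: [0.731, 0.683, -0.0, -0.0]
force: [-0.5, -0.2, -0.9]
finger_gap: 0.126
gripper_force: 39.6
```

```bash
python3 - <<'E'
from h import *
c=manip.camera_model('wrist'); im=manip.snapshot('wrist'); cv2.imwrite('pics/w2.png',im[:,:,::-1]); np.save('w2.npy',np.r_[c['origin'],c['orientation'],c['fov_y'],c['cx'],c['cy']])
p,M,a=tool(); print(p,np.degrees(a))
E
```

```text
[0.55692926 0.08076874 0.17496769] 86.13643434024553
```

View pics/w2.png

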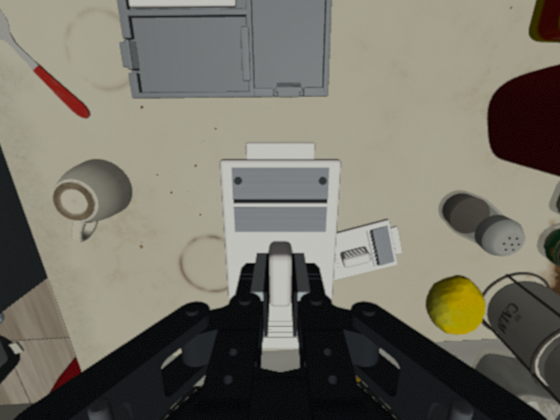

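The held insert has its plate front corners at about (221,160) and (341,160) and its tongue up. The tray is cut off at the top, so I'll advance 50 mm.

>>> drive_tool([
  [[0, 0.85, 0, 0, 0], [0, 1.7, 0, 0, 0], [0, 1.7, 0, 0, 0], [0, 1.7, 0, 0, 0]],
])

```text
t: 4.9
tcp_pos: [0.5605, 0.1319, 0.1751]
tool_rot: [0.73, 0.684, -0.0, 0.0]
force: [0.3, -0.9, -1.8]
finger_gap: 0.125
gripper_force: 39.6
```

```bash
python3 - <<'E'
from h import *
c=manip.camera_model('wrist'); im=manip.snapshot('wrist'); im=np.ascontiguousarray(im[:,:,::-1]);cv2.imwrite('pics/w3.png',im); np.save('w3.npy',np.r_[c['origin'],c['orientation'],c['fov_y'],c['cx'],c['cy']])
p,M,a=tool(); print(p,np.degrees(a))
cv2.imwrite('pics/w3c.png',cv2.resize(im[0:220,90:360],None,fx=2.7,fy=2.7,interpolation=cv2.INTER_CUBIC))
E
```

```text
[0.56051646 0.13132033 0.17508184] 86.22356353342622
```

View pics/w3c.png

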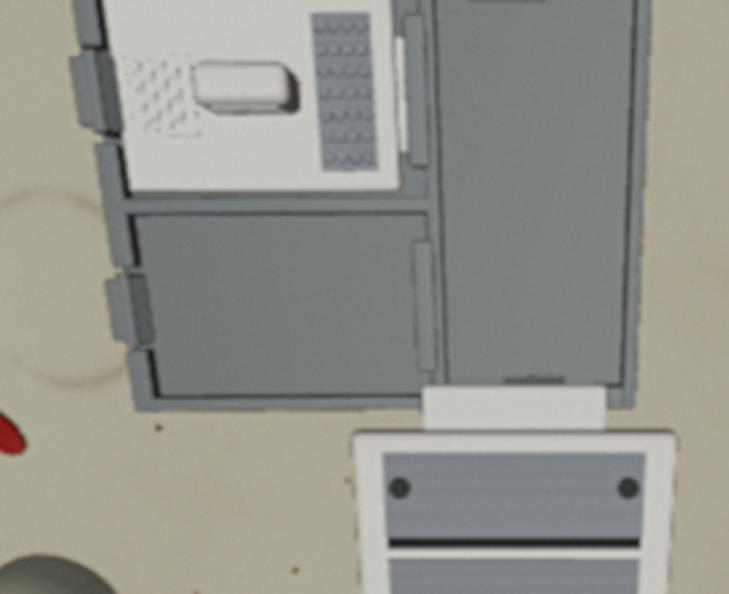

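The crop shows the tray bays clearly: the slicing bay's floor runs from about x=446 to 621 with its near end at y≈384, and its catch nose is at (505–565,380). The julienne lip is at x≈414–436, y 240–370, and its catch is at (130,310).

```bash
python3 - <<'E'
from h import *
c=cam('w3.npy'); A=lambda p:np.array(p)/2.7+[90-.3,-.3]
q={'rim BL':(137,410,13),'rim BR':(632,406,13),'rim right top':(651,0,13),'sl floor BR':(621,384,6),'sl floor BL':(447,384,6),'sl floor Rtop':(631,5,6),'sl floor Ltop':(438,5,6),
'nose s L':(505,379,16),'nose s R':(565,379,16),'lip s L':(470,0,14.5),'lip s R':(546,0,14.5),
'j floor BL':(160,395,6),'j floor TL':(138,216,6),'j lip edge T':(413,240,14.5),'j lip edge B':(418,370,14.5),'j wall bot R':(430,398,13),'nose j T':(142,275,16),'nose j B':(155,346,16),
'grat BL':(133,191,12),'grat BR':(398,190,12)}
th=np.radians(-3.38)
W={k:ray(c,A(v[:2]),v[2]/1e3)[0] for k,v in q.items()}
o=np.array([.5189,.2386]); Rm=np.array([[np.cos(th),-np.sin(th)],[np.sin(th),np.cos(th)]])
for k,w in W.items(): print(k,w.round(4),((w-o)@Rm*1e3).round(1))
d=W['rim BR']-W['rim BL']; print('edge ang',np.degrees(np.arctan2(*d[::-1])),np.hypot(*d))
d=W['sl floor Rtop']-W['sl floor BR']; print(np.degrees(np.arctan2(*d[::-1]))-90)
d=W['sl floor Ltop']-W['sl floor BL']; print(np.degrees(np.arctan2(*d[::-1]))-90)
# held insert
p,M,a=tool(); zt=p[2]-.0126+.006
P=ray(c,A([(353,432),(676,433)]),zt); d=P[1]-P[0]; print('held width',np.hypot(*d),'mid rel tool',(M.T[:2,:2]@(P.mean(0)-p[:2]))*1e3,'ang',np.degrees(np.arctan2(*d[::-1]))+90-np.degrees(a))
T=ray(c,A([(424,387),(606,387)]),zt-.003); d=T[1]-T[0]; print('tongue w',np.hypot(*d),(M.T[:2,:2]@(T.mean(0)-p[:2]))*1e3)
E
```

```text
rim BL [0.4257 0.1781] [-89.4 -65.9]
rim BR [0.607  0.1678] [ 92.2 -65.5]
rim right top [0.6155 0.2953] [93.  62.3]
sl floor BR [0.604  0.1751] [ 88.7 -58.4]
sl floor BL [0.5395 0.1793] [ 24.1 -58. ]
sl floor Rtop [0.6101 0.2962] [87.6 62.8]
sl floor Ltop [0.5476 0.3002] [25.  63.2]
nose s L [0.5613 0.1808] [ 45.8 -55.2]
nose s R [0.5828 0.1794] [ 67.3 -55.3]
lip s L [0.5583 0.2986] [35.8 62.2]
lip s R [0.5822 0.2971] [59.7 62.1]
j floor BL [0.4323 0.1822] [-83.2 -61.4]
j floor TL [0.4371 0.2439] [-82.    0.4]
j lip edge T [0.533  0.2295] [14.7 -8.3]
j lip edge B [0.5303 0.1859] [ 14.5 -52. ]
j wall bot R [0.5335 0.1755] [ 18.3 -62.2]
nose j T [0.4387 0.2242] [-79.2 -19.1]
nose j B [0.4383 0.2004] [-78.2 -42.9]
grat BL [0.4396 0.2512] [-79.9   7.9]
grat BR [0.5293 0.2457] [10.   7.7]
edge ang -3.255995787602186 0.18159432792181388
-2.853766872492116
-3.8256554178730937
held width 0.058665679316857774 mid rel tool [57.70845347  0.80782692] ang -0.11849646429845961
tongue w 0.03312810898754782 [65.48823602  0.88514672]
```

```bash
cat >> h.py <<'E'
TH=np.radians(-3.35); RT=np.array([[np.cos(TH),-np.sin(TH)],[np.sin(TH),np.cos(TH)]])
O=np.array([.5189,.2386])+RT@[.0007,.0025]
def tw(x,y): return O+RT@np.array([x,y])/1000
E
python3 - <<'E'
from h import *
go([*tw(55,-8.5),.045],np.radians(86.7)); print(tool()[0])
E
```

```text
shift [3.293 0.24  4.334] yaw -0.06 q6 0.103
[0.56051646 0.13132033 0.17508184]
```

>>> drive_tool([
  [[0, 1.65, 0.12, 0, -0.06], [0, 3.29, 0.24, 0.5, -0.06], [0, 3.29, 0.24, 2, -0.06], [0, 3.29, 0.24, 3.5, -0.06], [0, 3.29, 0.24, 4.33, -0.06], [0, 3.29, 0.24, 4.33, -0.06], [0, 3.29, 0.24, 4.33, -0.06]],
])

```text
t: 5.65
tcp_pos: [0.5749, 0.2288, 0.0454]
tool_rot: [0.728, 0.686, -0.0, -0.0]
force: [0.6, 0.3, 0.0]
finger_gap: 0.131
gripper_force: 39.5
```

```bash
python3 - <<'E'
from h import *
c=manip.camera_model('wrist'); im=manip.snapshot('wrist'); im=np.ascontiguousarray(im[:,:,::-1]);cv2.imwrite('pics/w4.png',im); np.save('w4.npy',np.r_[c['origin'],c['orientation'],c['fov_y'],c['cx'],c['cy']])
s=manip.snapshot('side'); s=np.ascontiguousarray(s[:,:,::-1]); cv2.imwrite('pics/s4.png',s)
p,M,a=tool(); print(p,np.degrees(a))
a=cv2.resize(im[60:310,150:400],(500,500),interpolation=cv2.INTER_CUBIC); b=cv2.resize(s[230:315,245:350],(300,243),interpolation=cv2.INTER_CUBIC)
cv2.imwrite('pics/w4c.png',np.hstack([a,cv2.copyMakeBorder(b,0,257,0,0,cv2.BORDER_CONSTANT)]))
E
```

```text
[0.57622566 0.22933698 0.04720889] 86.6452580242739
```

View pics/w4c.png

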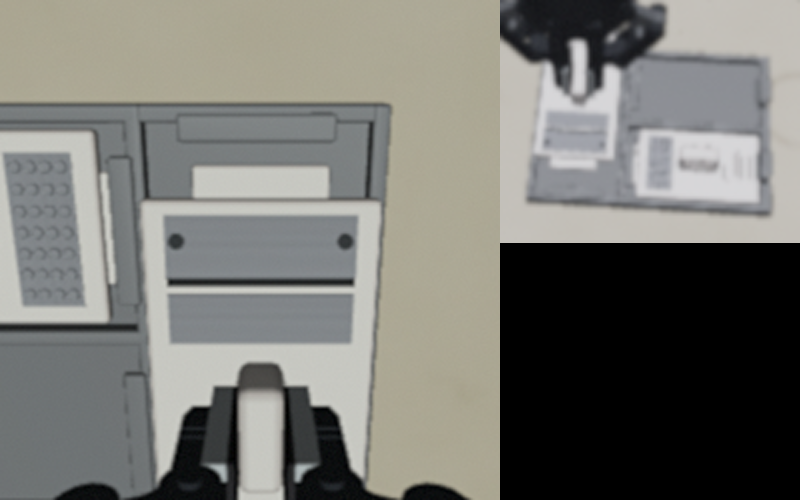

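The held insert is over the bay: tongue at (193–329,166), lip at (178–336, front edge 141), bay inner walls at x≈145 and 370. I'll compute the relative offsets.

```bash
python3 - <<'E'
from h import *
c=cam('w4.npy'); p,M,a=tool(); A=lambda q:np.array(q)/2+[150-.25,60-.25]
F=lambda q,z:((ray(c,A(q),z)-p[:2])@M[:2,:2]*1e3).round(2)
zu=p[2]-.0126
print('tongue',F([(193,166),(329,166)],zu+.003)); print('plate',F([(143,200),(381,201)],zu+.006))
print('lip',F([(178,141),(336,141)],.0145)); print('lip back/rim',F([(257,104),(257,114)],.013))
print('floor edges',F([(146,190),(366,190),(146,130),(371,130)],.006)); print('rim outer R',F([(390,106)],.013),'sep wall top',F([(139,106),(139,200)],.013))
E
```

```text
tongue [[ 64.75 -16.88]
 [ 64.75  16.15]]
plate [[ 56.99 -28.95]
 [ 56.75  28.72]]
lip [[ 68.68 -23.28]
 [ 68.68  20.39]]
lip back/rim [[78.41 -1.44]
 [75.79 -1.44]]
floor edges [[ 53.76 -34.52]
 [ 53.76  30.9 ]
 [ 71.04 -33.48]
 [ 71.04  31.38]]
rim outer R [[77.89 34.99]] sep wall top [[ 77.89 -33.75]
 [ 52.03 -35.4 ]]
```

>>> drive_tool([
  [[0, 0.07, -0.04, 0.1, 0], [0, 0.07, -0.04, 0.25, 0], [0, 0.07, -0.04, 0.4, 0], [0, 0.07, -0.04, 0.42, 0], [0, 0.07, -0.04, 0.42, 0], [0, 0.07, -0.04, 0.42, 0]],
], squeeze=20)

```text
t: 6.35
tcp_pos: [0.5734, 0.2318, 0.0327]
tool_rot: [0.727, 0.686, -0.0, 0.0]
force: [-0.4, -0.6, -1.2]
finger_gap: 0.126
gripper_force: 39.6
```

>>> drive_tool([
  [[0, 0, 0, 0.07, 0], [0, 0, 0, 0.07, 0], [13, 0, 0, 0.07, 0], [16, 0, 0, 0.07, 0], [20, 0, 0, 0.07, 0], [20, 0, 0, 0.07, 0], [20, 0, 0, 0.07, 0], [20, 0, 0, 0.07, 0]],
], squeeze=20)

```text
t: 7.15
tcp_pos: [0.5733, 0.2318, 0.0305]
tool_rot: [0.727, 0.686, -0.0, -0.0]
force: [-0.8, 0.6, 0.4]
finger_gap: 0.232
gripper_force: 0.0
```

```bash
cat > look.py <<'E'
import sys
from h import *
n=sys.argv[1]; c=manip.camera_model('wrist'); im=manip.snapshot('wrist'); im=np.ascontiguousarray(im[:,:,::-1]);cv2.imwrite(f'pics/{n}.png',im); np.save(n+'.npy',np.r_[c['origin'],c['orientation'],c['fov_y'],c['cx'],c['cy']])
p,M,a=tool(); print(p,np.degrees(a)); cv2.imwrite(f'pics/{n}c.png',cv2.resize(im[60:310,150:400],(500,500),interpolation=cv2.INTER_CUBIC))
E
python3 look.py w5
```

```text
[0.5733685  0.23179563 0.03056525] 86.69843433857787
```

View pics/w5c.png

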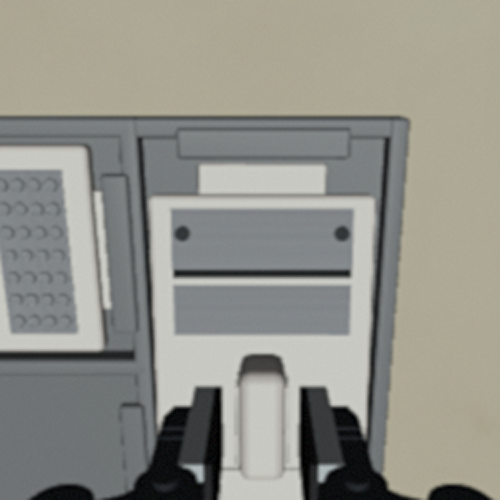

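The tongue has dropped to the bay floor (tip at (262,165)), just short of the lip edge at y≈157 and centred, with the tail up on the catch. Regrip and push it forward.

```bash
python3 - <<'E'
from h import *
c=cam('w5.npy'); p,M,a=tool(); A=lambda q:np.array(q)/2+[150-.25,60-.25]
F=lambda q,z:((ray(c,A(q),z)-p[:2])@M[:2,:2]*1e3).round(2)
print('tongue',F([(199,165),(326,165)],.009)); print('lip',F([(178,157),(350,157)],.0145), F([(178,130),(350,130)],.0145))
E
```

```text
tongue [[ 63.89 -15.51]
 [ 63.9   18.13]]
lip [[ 66.58 -20.25]
 [ 66.59  23.59]] [[ 73.25 -19.97]
 [ 73.26  23.28]]
```

>>> drive_tool([
  [[20, 0, 0, 0.1, 0], [20, 0, 0, 0.15, 0], [0, 0, 0, 0.15, 0], [0, 0, 0, 0.15, 0], [0, 0, 0, 0.15, 0]],
], squeeze=20)

```text
t: 7.7
tcp_pos: [0.5732, 0.2317, 0.0259]
tool_rot: [0.727, 0.686, -0.0, -0.0]
force: [0.1, 0.3, -1.4]
finger_gap: 0.133
gripper_force: 25.2
```

>>> drive_tool([
  [[0, 0.08, 0, 0, 0], [0, 0.16, 0, 0, 0], [0, 0.2, 0, 0, 0], [0, 0.25, 0, 0, 0], [0, 0.25, 0, 0, 0]],
])

```text
t: 8.2
tcp_pos: [0.5738, 0.2387, 0.0262]
tool_rot: [0.727, 0.687, -0.0, 0.0]
force: [0.5, -2.2, 0.1]
finger_gap: 0.134
gripper_force: 25.3
```

```bash
python3 look.py w6
```

```text
[0.57373418 0.23873961 0.02618172] 86.72369746557001
```

View pics/w6c.png

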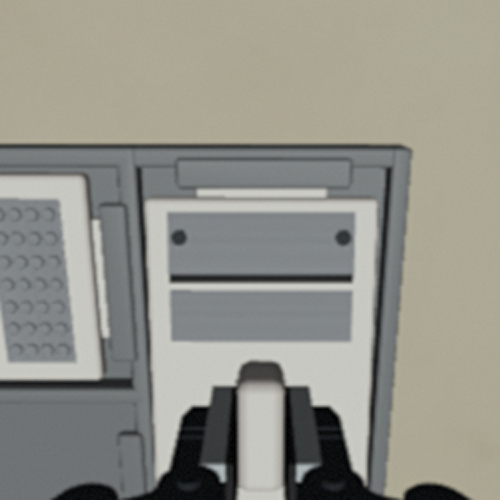

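The tongue is now under the lip: the strip at (262,193) disappears beneath the lip's front edge at y≈187. Next I nudge it home, release, and go to the thumb pad.

>>> drive_tool([
  [[0, 0.06, 0, 0, 0], [0, 0.06, 0, 0, 0], [0, 0.06, 0, 0, 0]],
])

```text
t: 8.55
tcp_pos: [0.5737, 0.2389, 0.0263]
tool_rot: [0.727, 0.687, -0.001, 0.001]
force: [-0.3, -8.6, 2.0]
finger_gap: 0.132
gripper_force: 25.6
```

>>> drive_tool([
  [[20, 0, 0, 0, 0], [24, 0, 0, 0, 0], [24, 0, 0, -0.5, 0], [24, 0, 0, -1.3, 0], [0, -1.35, 0, -1.3, 0], [0, -1.35, 0, -1.3, 0], [0, -1.35, 0, -1.3, 0], [0, -1.35, 0, -0.6, 0], [0, -1.35, 0, -0.2, 0], [0, -1.35, 0, -0.1, 0]],
])

```text
t: 9.55
tcp_pos: [0.5702, 0.2013, 0.0275]
tool_rot: [0.727, 0.687, -0.001, -0.001]
force: [-0.6, 0.4, 0.8]
finger_gap: 0.0
gripper_force: 0.0
```

>>> drive_tool([
  [[0, 0, 0, 0.1, 0], [0, 0, 0, 0.2, 0], [0, 0, 0, 0.3, 0], [0, 0, 0, 0.3, 0]],
])

```text
t: 9.95
tcp_pos: [0.572, 0.2008, 0.0206]
tool_rot: [0.727, 0.686, 0.0, 0.0]
force: [0.3, 0.6, 1.0]
finger_gap: 0.0
gripper_force: 0.7
```

>>> drive_tool([
  [[0, 0, 0, 0.1, 0], [0, 0, 0, 0.2, 0], [0, 0, 0, 0.2, 0]],
])

```text
t: 10.25
tcp_pos: [0.5721, 0.2005, 0.0144]
tool_rot: [0.727, 0.686, 0.0, 0.0]
force: [0.9, -1.7, 1.8]
finger_gap: -0.004
gripper_force: 0.7
```

>>> drive_tool([
  [[0, 0, 0, 0.1, 0], [0, 0, 0, 0.15, 0], [0, 0, 0, 0.15, 0]],
])

```text
t: 10.55
tcp_pos: [0.5722, 0.2006, 0.012]
tool_rot: [0.727, 0.687, 0.0, 0.001]
force: [-3.7, -2.2, 17.2]
finger_gap: -0.001
gripper_force: 8.6
```

>>> drive_tool([
  [[0, 0, 0, 0.1, 0], [0, 0, 0, 0.1, 0], [0, 0, 0, 0.1, 0]],
])

```text
t: 10.85
tcp_pos: [0.5722, 0.2006, 0.0119]
tool_rot: [0.727, 0.687, 0.001, 0.001]
force: [-7.0, -2.9, 35.6]
finger_gap: -0.002
gripper_force: 17.3
```

>>> drive_tool([
  [[0, 0, 0, -1, 0], [0, 0, 0, -2.5, 0], [40, 0, 0, -4, 0], [50, 0, 0, -4.8, 0], [50, 0, 0, -4.8, 0]],
])

```text
t: 11.35
tcp_pos: [0.5741, 0.2014, 0.1546]
tool_rot: [0.727, 0.686, 0.004, 0.002]
force: [1.3, 0.4, 0.2]
finger_gap: 0.508
gripper_force: 0.0
```

```bash
python3 - <<'E'
from h import *
print(tool()[0]); go([.632,-.003,.155],np.radians(10.9))
c=manip.camera_model('wrist'); im=manip.snapshot('wrist'); cv2.imwrite('pics/w7.png',im[:,:,::-1]); np.save('w7.npy',np.r_[c['origin'],c['orientation'],c['fov_y'],c['cx'],c['cy']])
E
```

```text
[0.57411502 0.20135801 0.15457423]
shift [-6.69   2.318 -0.01 ] yaw 9.476 q6 0.211
```

>>> drive_tool([
  [[50, -6.7, 2.32, 0, 9.47], [50, -6.7, 2.32, 0, 9.47], [50, -6.7, 2.32, 0, 9.47], [50, -6.7, 2.32, 0, 9.47], [50, -6.7, 2.32, 0, 9.47], [50, -6.7, 2.32, 0, 9.47], [50, -6.7, 2.32, 0, 9.47], [50, -6.7, 2.32, 0, 9.47], [50, -6.7, 2.32, 0, 9.47], [50, -6.7, 2.32, 0, 9.47]],
])

```text
t: 12.4
tcp_pos: [0.628, -0.0038, 0.1481]
tool_rot: [0.995, 0.095, -0.002, -0.001]
force: [0.2, -0.1, -0.4]
finger_gap: 0.584
gripper_force: 0.0
```

```bash
python3 - <<'E'
from h import *
p,M,a=tool(); print(p,np.degrees(a))
c=manip.camera_model('wrist'); im=manip.snapshot('wrist')[:,:,::-1]; im=np.ascontiguousarray(im); cv2.imwrite('pics/w8.png',im); np.save('w8.npy',np.r_[c['origin'],c['orientation'],c['fov_y'],c['cx'],c['cy']])
th=np.radians(10.9); Rm=np.array([[np.cos(th),-np.sin(th)],[np.sin(th),np.cos(th)]])
g=rect(92,58)@Rm.T+[.632,-.003]; P=proj(c,np.c_[g,np.full(4,.006)]); print(P)
m=cv2.inRange(cv2.GaussianBlur(im,(3,3),0),(205,205,205),(255,255,255)); m[:,:]=cv2.morphologyEx(m,cv2.MORPH_OPEN,np.ones((3,3)))
n,l,s,cc=cv2.connectedComponentsWithStats(m)
for i in range(1,n):
    if s[i,4]>400: print(s[i],cc[i],cv2.minAreaRect(np.argwhere(l==i)[:,::-1].astype(np.float32)))
k=corners(im,P,8); print(k); t,a,r=fit(rect(92,58),ray(c,k,.006)); print(t,np.degrees(a),r*1e3)
E
```

```text
[ 0.62797246 -0.00376711  0.14805687] 10.943969933799771
[[249.56899071 140.34110992]
 [312.98806386 140.42468423]
 [252.41140134 232.59495414]
 [309.70081403 232.69872507]]
[[253.5203  139.73564]
 [307.43643 138.5296 ]
 [254.62721 230.00119]
 [309.61163 228.40292]]
[ 0.63443879 -0.00267721] 12.179816436258365 [4.67502543 4.46041071 1.54230039 2.13328984]
```

```bash
python3 - <<'E'
from h import *
im=cv2.imread('pics/w8.png'); c=cam('w8.npy')
roi=im[110:260,220:345,0]; t,m=cv2.threshold(cv2.GaussianBlur(roi,(3,3),0),0,255,cv2.THRESH_OTSU); print('otsu',t)
m=cv2.morphologyEx(m,cv2.MORPH_OPEN,np.ones((2,2)))
for r in range(0,150,10): 
    x=np.flatnonzero(m[r]); print(r+110,(x.min()+220,x.max()+220,len(x)) if len(x) else None, end='; ')
x=[(cx,np.flatnonzero(m[:,cx-220])) for cx in range(245,320,5)]
print(); print([(cx,(v.min()+110,v.max()+110) if len(v) else None) for cx,v in x])
E
```

```text
otsu 163.0
110 None; 120 None; 130 (np.int64(264), np.int64(298), 35); 140 (np.int64(251), np.int64(311), 61); 150 (np.int64(251), np.int64(311), 10); 160 (np.int64(251), np.int64(311), 11); 170 (np.int64(252), np.int64(311), 60); 180 (np.int64(253), np.int64(311), 53); 190 (np.int64(253), np.int64(311), 55); 200 (np.int64(254), np.int64(311), 55); 210 (np.int64(254), np.int64(311), 58); 220 (np.int64(255), np.int64(311), 57); 230 (np.int64(256), np.int64(308), 53); 240 None; 250 None; 
[(245, None), (250, (np.int64(141), np.int64(143))), (255, (np.int64(140), np.int64(229))), (260, (np.int64(140), np.int64(231))), (265, (np.int64(130), np.int64(231))), (270, (np.int64(130), np.int64(230))), (275, (np.int64(130), np.int64(230))), (280, (np.int64(130), np.int64(230))), (285, (np.int64(130), np.int64(230))), (290, (np.int64(130), np.int64(230))), (295, (np.int64(129), np.int64(230))), (300, (np.int64(139), np.int64(230))), (305, (np.int64(139), np.int64(230))), (310, (np.int64(139), np.int64(229))), (315, None)]
```

```bash
python3 - <<'E'
from h import *
c=cam('w8.npy'); t,a,r=fit(rect(92,58),ray(c,np.array([(250,140),(312,138.6),(256,231),(311.7,230)])-.3,.006)); print(t,np.degrees(a),r*1e3)
go([*t,.0125],a); print(tool()[0],manip.sense()['qd'].round(3))
E
```

```text
[ 0.63411809 -0.00358044] 12.647262285261412 [0.73954949 1.22208322 1.40172769 0.86558842]
shift [0.212 0.039 4.529] yaw -0.196 q6 1.194
[ 0.62819576 -0.00376707  0.14840998] [ 0.001 -0.008 -0.008  0.     0.001 -0.015]
```

>>> drive_tool([
  [[40, 0.21, 0.04, 1.5, -0.2], [40, 0.21, 0.04, 3, -0.2], [40, 0.21, 0.04, 4.2, -0.2], [40, 0.21, 0.04, 4.46, -0.2], [40, 0.21, 0.04, 4.46, -0.2], [0, 0.21, 0.04, 4.46, -0.2], [0, 0.21, 0.04, 4.46, -0.2], [0, 0.21, 0.04, 4.46, -0.2], [0, 0.21, 0.04, 4.46, -0.2]],
], squeeze=40)

```text
t: 13.35
tcp_pos: [0.6376, -0.0043, 0.0191]
tool_rot: [0.994, 0.109, 0.002, 0.001]
force: [-0.5, 0.5, 6.4]
finger_gap: 0.121
gripper_force: 41.3
```

```bash
python3 - <<'E'
from h import *
s=manip.sense(); print(s['tcp_pos'],s['force'],s['finger_gap'],s['qd'].round(3))
E
```

```text
[ 0.63759659 -0.00426125  0.01912774] [-0.50183772  0.53091357  6.36927735] 0.12082439812370013 [-0.    -0.002 -0.003 -0.001  0.     0.   ]
```

>>> drive_tool([
  [[0, 0, 0, 0, 0], [0, 0, 0, 0, 0]],
])

```text
t: 13.55
tcp_pos: [0.6376, -0.0043, 0.0192]
tool_rot: [0.994, 0.109, 0.002, 0.001]
force: [-0.4, 0.2, 7.0]
finger_gap: 0.118
gripper_force: 41.3
```

>>> drive_tool([
  [[0, 0, 0, -1, 0], [0, 0, 0, -2.5, 0], [0, 0, 0, -3.5, 0], [0, 0, 0, -3.5, 0]],
])

```text
t: 13.95
tcp_pos: [0.6395, -0.0046, 0.1275]
tool_rot: [0.994, 0.109, 0.005, 0.002]
force: [0.7, -0.1, -1.0]
finger_gap: 0.123
gripper_force: 40.5
```

```bash
python3 - <<'E'
from h import *
# lip centre in w4 world -> tray frame correction
c=cam('w4.npy'); A=lambda q:np.array(q)/2+[150-.25,60-.25]
for f,pts in (('w4.npy',[(178,141),(336,141)]),('w5.npy',[(178,157),(350,157)]),('w6.npy',[(176,187),(351,187)])):
    w=ray(cam(f),A(pts),.0145).mean(0); print(f,w,((w-O)@RT*1e3).round(2),'expect 55,59.5')
s=manip.sense(); print(s['tcp_pos'],s['force'],s['finger_gap'],s['gripper_force'])
# insert in hand
c=manip.camera_model('wrist'); im=np.ascontiguousarray(manip.snapshot('wrist')[:,:,::-1]); cv2.imwrite('pics/w9.png',im); np.save('w9.npy',np.r_[c['origin'],c['orientation'],c['fov_y'],c['cx'],c['cy']])
m=cv2.threshold(cv2.GaussianBlur(im[:,:,0],(3,3),0),163,255,cv2.THRESH_BINARY)[1]
for r in range(120,260,10):
    x=np.flatnonzero(m[r,180:380]); print(r,(x.min()+180,x.max()+180,len(x)) if len(x) else None,end='; ')
print([(q,np.flatnonzero(m[100:400,q])[:1]+100) for q in range(215,345,10)])
go([*tw(-36.7-8,-33.5),.16],TH)
E
```

```text
w4.npy [0.57880077 0.29798447] [55.63 60.28] expect 55,59.5
w5.npy [0.57887057 0.29817364] [55.69 60.48] expect 55,59.5
w6.npy [0.57870445 0.29817668] [55.52 60.47] expect 55,59.5
[ 0.63947167 -0.00455157  0.12746544] [ 0.72223154 -0.09718863 -1.00128145] 0.12263138610520438 40.495213866233826
120 None; 130 None; 140 None; 150 None; 160 None; 170 (np.int64(249), np.int64(311), 63); 180 (np.int64(249), np.int64(311), 63); 190 (np.int64(227), np.int64(333), 23); 200 (np.int64(227), np.int64(333), 20); 210 (np.int64(228), np.int64(332), 19); 220 (np.int64(229), np.int64(331), 18); 230 (np.int64(229), np.int64(331), 22); 240 (np.int64(230), np.int64(330), 82); 250 (np.int64(230), np.int64(330), 76); [(215, array([], dtype=int64)), (225, array([], dtype=int64)), (235, array([185])), (245, array([185])), (255, array([168])), (265, array([169])), (275, array([169])), (285, array([169])), (295, array([169])), (305, array([169])), (315, array([185])), (325, array([185])), (335, array([], dtype=int64))]
shift [-3.79  -8.168 -1.212] yaw 1.988 q6 1.17
```

>>> drive_tool([
  [[0, -1.9, -4, -0.5, 1], [0, -3.8, -8.17, -0.5, 1.99], [0, -3.8, -8.17, -0.5, 1.99], [0, -3.8, -8.17, -0.5, 1.99], [0, -3.8, -8.17, -0.5, 1.99], [0, -3.8, -8.17, -0.5, 1.99], [0, -3.8, -8.17, -0.5, 1.99], [0, -3.8, -8.17, -0.5, 1.99]],
])

```text
t: 14.8
tcp_pos: [0.4709, 0.2105, 0.136]
tool_rot: [1.0, -0.029, -0.001, 0.0]
force: [1.0, -0.2, 0.1]
finger_gap: 0.12
gripper_force: 40.5
```

```bash
python3 - <<'E'
from h import *
p,M,a=tool(); zu=p[2]-.0192
c=cam('w9.npy'); P=np.array([.63947,-.00455,.12747]); h=2*np.arctan2(.109,.994)
Rt=np.array([[np.cos(h),-np.sin(h)],[np.sin(h),np.cos(h)]])
for uv,z in (((280,168.5),.003),((280,185),.006)): print((ray(c,[uv],P[2]-.0192+z)[0]-P[:2])@Rt*1e3)
print(p,np.degrees(a)); go([*tw(-36.7-8,-33.5),.052],TH)
E
```

```text
[50.91245999  0.78328272]
[42.69991784  0.78729373]
[0.47088471 0.21050361 0.13604528] -3.2935223923935157
shift [0.08  0.003 2.801] yaw 0.007 q6 1.832
```

>>> drive_tool([
  [[0, 0.18, 0, 1, 0], [0, 0.18, 0, 2, 0], [0, 0.18, 0, 2.8, 0], [0, 0.18, 0, 2.8, 0], [0, 0.18, 0, 2.8, 0]],
])

```text
t: 15.3
tcp_pos: [0.4774, 0.2091, 0.0523]
tool_rot: [1.0, -0.03, -0.0, 0.0]
force: [0.0, 0.6, -0.6]
finger_gap: 0.122
gripper_force: 40.5
```

```bash
python3 look.py w10; python3 - <<'E'
from h import *
a=cv2.imread('pics/w10c.png'); b=cv2.imread('pics/w7.png')[40:340,150:450]
cv2.imwrite('pics/m10.png',np.hstack([a,cv2.copyMakeBorder(b,0,200,0,0,cv2.BORDER_CONSTANT)]))
E
```

```text
[0.47796971 0.20946563 0.05315803] -3.4567016219161415
```

View pics/m10.png

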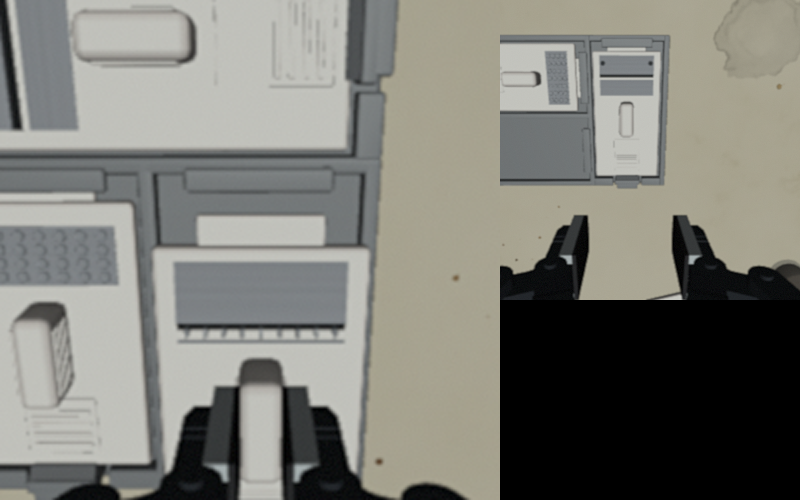

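The slicing insert lies in its bay with the catch over its end at (627,181). The julienne insert hovers over its bay: tongue tip at (261,215), lip front edge at (259,191).

```bash
python3 - <<'E'
from h import *
c=cam('w10.npy'); p,M,a=tool(); A=lambda q:np.array(q)/2+[150-.25,60-.25]
F=lambda q,z:((ray(c,A(q),z)-p[:2])@M[:2,:2]*1e3).round(2)
zu=p[2]-.0192
print('tongue',F([(197,215),(325,215)],zu+.003)); print('plate',F([(153,248),(369,248)],zu+.006))
w=ray(c,A([(185,191),(333,191)]),.0145).mean(0)
print('lip',F([(185,191),(333,191)],.0145),((w-O)@RT*1e3),'floor',F([(158,230),(360,230)],.006))
E
```

```text
tongue [[ 50.93 -17.29]
 [ 50.93  16.2 ]]
plate [[ 42.82 -28.76]
 [ 42.81  27.67]]
lip [[ 53.49 -22.93]
 [ 53.48  20.71]] [ 13.62800316 -32.96386773] floor [[ 39.79 -32.98]
 [ 39.78  30.7 ]]
```

>>> drive_tool([
  [[0, 0.02, -0.02, 0.15, 0], [0, 0.02, -0.02, 0.35, 0], [0, 0.02, -0.02, 0.46, 0], [0, 0.02, -0.02, 0.5, 0], [0, 0.02, -0.02, 0.5, 0], [13, 0.02, -0.02, 0.5, 0], [16, 0.02, -0.02, 0.5, 0], [20, 0.02, -0.02, 0.5, 0], [20, 0.02, -0.02, 0.5, 0], [20, 0.02, -0.02, 0.5, 0]],
], squeeze=20)

```text
t: 16.35
tcp_pos: [0.4774, 0.2107, 0.0378]
tool_rot: [1.0, -0.029, -0.0, 0.0]
force: [-0.1, 0.0, 0.3]
finger_gap: 0.237
gripper_force: 0.0
```

```bash
cat > an.py <<'E'
import sys
from h import *
n=sys.argv[1]; c=cam(n+'.npy'); im=cv2.imread(f'pics/{n}.png'); p,M,a=tool(); print(p)
lip=np.r_[tw(13.63,-32.96),.0145]; pl=proj(c,[lip])[0]; print('lip edge px',pl)
g=cv2.GaussianBlur(im[:,:,0],(3,3),0).astype(int); u=int(round(pl[0]))
print('col',[(r,int(g[r,u-10:u+11].mean())) for r in range(int(pl[1])-8,int(pl[1])+34,2)])
for r in (int(pl[1])+8,int(pl[1])+12,int(pl[1])+26,int(pl[1])+30):
    x=np.flatnonzero(g[r,200:380]>163)+200; print(r,(x.min(),x.max()) if len(x) else None)
E
python3 look.py w11; python3 an.py w11; python3 an.py w10
```

```text
[0.4774075  0.21070495 0.03781263] -3.376475360769367
[0.4774075  0.21070495 0.03781263]
lip edge px [282.2958529  159.43724541]
col [(151, 127), (153, 124), (155, 122), (157, 119), (159, 105), (161, 114), (163, 117), (165, 163), (167, 187), (169, 186), (171, 186), (173, 186), (175, 187), (177, 180), (179, 145), (181, 176), (183, 186), (185, 161), (187, 131), (189, 131), (191, 132)]
167 (np.int64(200), np.int64(309))
171 (np.int64(200), np.int64(308))
185 (np.int64(205), np.int64(330))
189 (np.int64(205), np.int64(330))
[0.4774075  0.21070495 0.03781263]
lip edge px [279.24393396 155.24662685]
col [(147, 128), (149, 125), (151, 123), (153, 120), (155, 100), (157, 112), (159, 121), (161, 121), (163, 120), (165, 116), (167, 129), (169, 182), (171, 187), (173, 186), (175, 186), (177, 186), (179, 187), (181, 180), (183, 135), (185, 168), (187, 186)]
163 (np.int64(200), np.int64(214))
167 (np.int64(200), np.int64(215))
181 (np.int64(208), np.int64(310))
185 (np.int64(208), np.int64(332))
```

```bash
python3 - <<'E'
from h import *
c=cam('w11.npy'); im=cv2.imread('pics/w11.png'); p,M,a=tool(); g=cv2.GaussianBlur(im[:,:,0],(3,3),0)
for r in (170,174,188): 
    x=np.flatnonzero(g[r,215:380]>163)+215; s=np.split(x,np.flatnonzero(np.diff(x)>1)+1); print(r,[(v[0],v[-1]) for v in s if len(v)>1])
for z in (.009,.020): print(z,(ray(c,[(282,164.7),(308.8,170),(282,159.4)],z)-p[:2])@M[:2,:2]*1e3)
print((ray(c,[(282.3,159.4)],.0145)-p[:2])@M[:2,:2]*1e3)
E
```

```text
170 [(np.int64(251), np.int64(308))]
174 [(np.int64(251), np.int64(308))]
188 [(np.int64(231), np.int64(238)), (np.int64(322), np.int64(330))]
0.009 [[5.01476713e+01 4.45077168e-02]
 [4.71057081e+01 1.53107573e+01]
 [5.31608421e+01 3.71904420e-02]]
0.02 [[ 5.23025800e+01 -2.69745509e-02]
 [ 4.94551405e+01  1.42630480e+01]
 [ 5.51230683e+01 -3.38239098e-02]]
[[54.14201016  0.16518551]]
```

>>> drive_tool([
  [[20, 0, 0, 0.15, 0], [20, 0, 0, 0.33, 0], [20, 0, 0, 0.33, 0], [0, 0, 0, 0.33, 0], [0, 0, 0, 0.33, 0], [0, 0, 0, 0.33, 0], [0, 0.08, 0.02, 0.33, 0], [0, 0.16, 0.02, 0.33, 0], [0, 0.24, 0.02, 0.33, 0], [0, 0.24, 0.02, 0.33, 0]],
], squeeze=20)

```text
t: 17.4
tcp_pos: [0.4851, 0.2097, 0.028]
tool_rot: [1.0, -0.03, 0.0, -0.0]
force: [0.3, 0.1, -1.4]
finger_gap: 0.132
gripper_force: 25.1
```

>>> drive_tool([
  [[0, 0.05, 0, 0, 0], [0, 0.1, 0, 0, 0], [0, 0.1, 0, 0, 0]],
])

```text
t: 17.7
tcp_pos: [0.4856, 0.2094, 0.0277]
tool_rot: [1.0, -0.029, -0.002, 0.0]
force: [-4.5, 1.0, 1.0]
finger_gap: 0.133
gripper_force: 25.3
```

```bash
python3 look.py w12; python3 an.py w12
```

```text
[0.48562108 0.20940181 0.02762871] -3.373365131890974
[0.48562108 0.20940181 0.02762871]
lip edge px [280.74633964 178.62067279]
col [(170, 125), (172, 122), (174, 120), (176, 117), (178, 119), (180, 174), (182, 161), (184, 155), (186, 185), (188, 184), (190, 150), (192, 130), (194, 131), (196, 132), (198, 131), (200, 132), (202, 132), (204, 130), (206, 132), (208, 133), (210, 132)]
186 (np.int64(200), np.int64(333))
190 (np.int64(200), np.int64(333))
204 (np.int64(200), np.int64(332))
208 (np.int64(201), np.int64(332))
```

>>> drive_tool([
  [[20, 0, 0, 0, 0], [24, 0, 0, 0, 0], [24, 0, 0, -0.5, 0], [24, 0, 0, -1.3, 0], [0, -1.12, 0, -1.3, 0], [0, -1.12, 0, -1.3, 0], [0, -1.12, 0, -1.3, 0], [0, -1.12, 0, -0.6, 0], [0, -1.12, 0, -0.2, 0], [0, -1.12, 0, -0.1, 0]],
])

```text
t: 18.75
tcp_pos: [0.4543, 0.2113, 0.0294]
tool_rot: [1.0, -0.03, -0.001, 0.0]
force: [-0.3, 0.7, 0.6]
finger_gap: 0.003
gripper_force: 0.0
```

>>> drive_tool([
  [[0, 0, 0, 0.1, 0], [0, 0, 0, 0.2, 0], [0, 0, 0, 0.3, 0], [0, 0, 0, 0.3, 0]],
])

```text
t: 19.15
tcp_pos: [0.454, 0.2115, 0.0218]
tool_rot: [1.0, -0.029, -0.0, 0.0]
force: [-0.7, -1.3, 0.5]
finger_gap: -0.0
gripper_force: 0.0
```

>>> drive_tool([
  [[0, 0, 0, 0.1, 0], [0, 0, 0, 0.15, 0], [0, 0, 0, 0.2, 0], [0, 0, 0, 0.2, 0]],
])

```text
t: 19.55
tcp_pos: [0.4538, 0.2116, 0.0161]
tool_rot: [1.0, -0.029, -0.0, -0.0]
force: [-0.8, 0.6, 2.3]
finger_gap: -0.003
gripper_force: 0.7
```

>>> drive_tool([
  [[0, 0, 0, 0.08, 0], [0, 0, 0, 0.16, 0], [0, 0, 0, 0.16, 0]],
])

```text
t: 19.85
tcp_pos: [0.4538, 0.2115, 0.012]
tool_rot: [1.0, -0.029, -0.0, -0.0]
force: [-2.1, -0.5, 12.6]
finger_gap: 0.002
gripper_force: 6.3
```

>>> drive_tool([
  [[0, 0, 0, 0.08, 0], [0, 0, 0, 0.16, 0], [0, 0, 0, 0.16, 0]],
])

```text
t: 20.15
tcp_pos: [0.4539, 0.2115, 0.0118]
tool_rot: [1.0, -0.029, 0.001, -0.0]
force: [-7.9, -2.7, 53.5]
finger_gap: -0.004
gripper_force: 26.8
```

>>> drive_tool([
  [[0, 0, 0, -0.5, 0], [0, 0, 0, -1.5, 0], [0, 0, 0, -3, 0], [0, -1.5, 0, -4.5, 0], [0, -3, 0, -4.5, 0], [0, -3, 0, -4.5, 0], [0, -3, 0, -4.5, 0], [0, -3, 0, -4.5, 0]],
])

```text
t: 20.95
tcp_pos: [0.3658, 0.2171, 0.1412]
tool_rot: [1.0, -0.029, 0.001, -0.0]
force: [-0.3, -0.1, 0.0]
finger_gap: 0.004
gripper_force: 0.0
```

```bash
python3 - <<'E'
from h import *
p,M,a=tool(); print(p)
def prof(c,im,pt,dv,z,lat):   # white extent along dv from plate interior, at lateral offsets
    g=cv2.GaussianBlur(im[:,:,0],(3,3),0); 
    lv=np.array([-dv[1],dv[0]])
    for l in lat:
        s=np.arange(-22,12,.5); P=np.array([tw(*(np.array(pt)+dv*t+lv*l)) for t in s]); uv=proj(c,np.c_[P,np.full(len(s),z)])
        ok=(uv.min()>0)and(uv[:,0].max()<559)and(uv[:,1].max()<419)
        if not ok: print(l,'out',uv[0],uv[-1]);continue
        v=cv2.remap(g,uv[:,0].astype(np.float32),uv[:,1].astype(np.float32),1).ravel()
        print(l,'last white mm',s[v>150].max() if (v>150).any() else None, end=' | ')
    print()
c=manip.camera_model('wrist'); im=np.ascontiguousarray(manip.snapshot('wrist')[:,:,::-1]); cv2.imwrite('pics/w13.png',im)
c0=cam('w7.npy'); i0=cv2.imread('pics/w7.png'); lat=[-24,-18,-14,-6,0,6,14,18,24]
o=np.array([.6,1.0])
print('slicing w7'); prof(c0,i0,o+[55,-2.2-58],np.array([0,-1.]),.012,lat)
print('julienne now'); prof(c,im,o+[-36.7-46,-33.5],np.array([-1.,0]),.012,lat)
print('slicing now'); prof(c,im,o+[55,-2.2-58],np.array([0,-1.]),.012,lat)
print('grating now'); prof(c,im,o+[-36.7-46,33.5],np.array([-1.,0]),.012,lat)
E
```

```text
[0.36576088 0.21708223 0.14122278]
slicing w7
-24 last white mm -1.5 | -18 last white mm -1.5 | -14 last white mm -1.5 | -6 last white mm -2.0 | 0 last white mm -2.0 | 6 last white mm -2.0 | 14 last white mm -1.5 | 18 last white mm -1.5 | 24 last white mm -1.5 | 
julienne now
-24 last white mm 11.5 | -18 last white mm 11.5 | -14 last white mm 11.5 | -6 last white mm -2.5 | 0 last white mm -2.5 | 6 last white mm -2.5 | 14 last white mm -0.5 | 18 last white mm -0.5 | 24 last white mm 11.5 | 
slicing now
-24 out [287.32854839 -41.21725334] [332.79115564 -41.23975931]
-18 out [287.39083204 -51.11679055] [333.24309799 -51.14071246]
-14 out [287.43295095 -57.81128643] [333.54872151 -57.83617764]
-6 out [287.51865773 -71.43376039] [334.17062906 -71.46065335]
0 out [287.58425708 -81.86030369] [334.64663382 -81.88875538]
6 out [287.65102068 -92.47189588] [335.13108773 -92.50195763]
14 out [ 287.74190408 -106.91715586] [ 335.79056288 -106.94944775]
18 out [ 287.78816684 -114.27028826] [ 336.12625911 -114.30373235]
24 out [ 287.85861539 -125.46757638] [ 336.6374555  -125.50279707]

grating now
-24 last white mm 11.5 | -18 last white mm 11.5 | -14 last white mm 11.5 | -6 last white mm -2.5 | 0 last white mm -2.5 | 6 last white mm -2.5 | 14 last white mm 11.5 | 18 last white mm 11.5 | 24 last white mm 11.5 |
```

>>> drive_tool([
  [[0, 4.4, 1.3, -0.5, 0], [0, 4.4, 1.3, -0.5, 0], [0, 4.4, 1.3, -0.5, 0], [0, 4.4, 1.3, -0.5, 0], [0, 4.4, 1.3, -0.5, 0], [0, 4.4, 1.3, -0.5, 0]],
])

```text
t: 21.6
tcp_pos: [0.4924, 0.17, 0.1552]
tool_rot: [1.0, -0.03, -0.002, 0.0]
force: [-0.9, -0.2, 0.1]
finger_gap: 0.003
gripper_force: 0.0
```

```bash
python3 - <<'E'
from h import *
c=manip.camera_model('wrist'); im=np.ascontiguousarray(manip.snapshot('wrist')[:,:,::-1]); cv2.imwrite('pics/w14.png',im)
g=cv2.GaussianBlur(im[:,:,0],(3,3),0); s=np.arange(-12,12,.5); o=np.array([.6,1.0])
for name,pt,dv in (('sl',(55,-60.2),(0,-1)),('ju tongue',(-36.7+46,-33.5),(1,0)),('sl tongue',(55,-2.2+58),(0,1))):
  dv=np.array(dv,float); lv=np.array([-dv[1],dv[0]])
  for l in (-20,-15,-6,0,6,15,20):
    P=np.array([tw(*(np.array(pt)+o+dv*t+lv*l)) for t in s]); uv=proj(c,np.c_[P,np.full(len(s),.012)]).astype(np.float32)
    v=cv2.remap(g,uv[:,:1],uv[:,1:],1).ravel(); print(name,l,''.join('#' if x>150 else '.' for x in v),uv[24].round())
E
```

```text
sl -20 #######################......................... [266. 130.]
sl -15 #######################......................... [266. 125.]
sl -6 ##################.............................. [266. 114.]
sl 0 ##################.............................. [266. 107.]
sl 6 ##################.............................. [266. 100.]
sl 15 ######################.......................... [266.  89.]
sl 20 #######################......................... [266.  83.]
ju tongue -20 ..................######........................ [260. 159.]
ju tongue -15 ...................############................. [254. 159.]
ju tongue -6 ...................############................. [245. 159.]
ju tongue 0 ...................############................. [238. 159.]
ju tongue 6 ...................############................. [232. 159.]
ju tongue 15 ...................###########.................. [222. 159.]
ju tongue 20 .................#######........................ [217. 159.]
sl tongue -20 ...................#####........................ [132.  83.]
sl tongue -15 ...................############................. [133.  89.]
sl tongue -6 ...................#############................ [134. 100.]
sl tongue 0 ...................############................. [135. 107.]
sl tongue 6 ...................############................. [136. 114.]
sl tongue 15 ...................############................. [138. 125.]
sl tongue 20 ...................#####........................ [139. 130.]
```

Both catches overlap their inserts' ends by about 2–2.5 mm, both tongues run under the lips, and the presses bottomed out on the bay floors. Handing in.

```bash
python3 -c "
from station import manip
print(manip.sign_off())"
```

```text
the job is handed in; nothing more can be done
None
```

Both inserts are put away blade side up, tongues under the lips, catches over their ends and pressed flat to the bay floors; the job was handed in at about 21.7 s with no bystander deliberately touched, but the sign-off returned no verdict.

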